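# Idle the buffing machine and hold its inspection flap at the mark

### The arm

A 6-joint arm with a two-finger parallel gripper is mounted at the origin on a cart in front of the work surface, level with it; the furniture and walls round the work are solid. World frame = base frame: x ahead of the robot, y to its left, z up, the work surface at z = 0. Lengths are in m, angles in rad, forces in N, time in s.
With the tool pointing down it reaches from about 0.425 to 0.95 m from the base axis. Payload 3.5 kg.
Tool frame: the origin (TCP) lies on the centre line of the jaws, within the pads' length; the fingertips stand 14 mm ahead of it and the grasp point (between the pads) lies 5 mm behind it (ctrl.finger_overhang is the distance from the TCP to the fingertips, in m); z points along the fingers, y is the line along which they close (so a half turn about z gives the same grasp; the last joint's range is limited). The gripper opens to 85 mm and grips with 20 to 120 N. Pads are 22 mm wide; open, the fingers measure 114 mm over their backs; the gripper's body (76 mm by 85 mm) begins 54 mm behind the grasp point. The pads swing forward as they close: fully open they stand 13 mm farther back than shut.
Start: joints at [1.049, 0.286, 1.577, -0, 1.279, -0.15], TCP at [0.245, 0.629, 0.216] pointing down, gripper open.
Joint ranges: [-2.77, 2.77], [-0.9, 2.22], [0.21, 2.48], [-1.53, 4.67], [0.24, 2.81], [-2.84, 2.84]. Speed limits (rad/s): [2.79, 2.79, 3.14, 3.14, 3.14, 3.14].

### API

Orientations are given as a unit quaternion [x, y, z, w].
In Python, from plant import ctrl gives the robot as it stands.
- The arm moves only by the tool send_rows, never from a script. Its argument "moves" is text: rows parted by semicolons, each of 7 numbers parted by spaces: the turn, a rotation vector about the tool's x, y, z in units of 360 degrees (1.0 is 360 degrees), then the shift along the tool's x, y, z in units of 20 cm (1.0 is 20 cm), then the gripper's target within -1 to 1 (fully open at 1, half-way at 0, shut at -1). A call has 1 to 12 rows; each row is the pose to reach, as a shift and turn from the pose commanded when the call began, along the tool's axes at that moment, turning the shorter way round; what a row does not reach only later rows make up. A row lasts 1/8 s, in which the tool goes at most 62.5 mm and 10.7 degrees, less where a joint would pass 70% of its speed; a pose out of reach is approached as far as the arm can. A call with a number of a shift or a turn outside -1 to 1 is refused whole. A call with a gripper value outside its range is refused whole. The fingers move at their own pace and stop on an object; "newtons" is the grip in N (left out, the last holds). Time passes only in rows, so rows that repeat a pose let the fingers close. It gives the time, the measured TCP pose, the force, the opening and the grip force at its end, in the units of the state.
- ctrl.get_state(): the state, without advancing time (a new reading comes with each control period).
- ctrl.read_camera(name): name is "scene" or "side" or "wrist"; returns a dict with "image" (384x512x3 uint8, red, green, blue), "fovy" (degrees; the focal length in pixels is half the picture's height over the tangent of half this angle, whatever the lens; pixels are square), "cx", "cy" (the principal point, pixels), "extrinsics" (4x4, takes a point from camera to world coordinates). Camera axes: x right, y up, looking along -z (the intrinsics and any distortion apply to the point x, -y, -z); pixel columns grow to the right and rows downward; lengths in m; the calibration is good to about 2 mm. The wrist camera is an equidistant fisheye: a pixel r from the principal point sees the ray r / f radians off the axis. A picture is of the moment at which its call begins. There is no depth.
- ctrl.sign_off(): hands the job in; it is judged then, once.
The state is a dict: "time": time; "qpos": joint angles; "dq": joint speeds; "joint_efforts": joint torques, N m; "eef_pos": TCP position; "tcp_rot": TCP orientation; "contact_force": force on the tool from outside, world axes, zero at the start; "wrist_torque": the same for the moment, N m; "opening": opening from 0.0 (shut) to 1.0 (fully open); "finger_force": force on a finger pad.
Only numpy, scipy, OpenCV 4.12 (cv2) and the standard library are available. Lean on these libraries where they do the work, as an engineer would, in place of code of your own. Each camera call takes 0.05 s, during which the arm holds its last target. There are 200 camera calls.

### The job

Bring the buffing machine's speed lever to the green idle mark, and only then lift its top inspection flap by the bar until the flap lines up with the red needle beside it. Finish while still holding the flap there against its weight: do not let go; leave the red needle's setting and the other things on the bench as they are.

Things in the scene. Friction and masses are not known exactly. Their poses are not given: they have to be found in the camera images.
- machine: fixed bench buffing machine: open-topped green housing 180 deep (x -78 to +102), 200 wide, 110 high; motor on its left (to y +138); grey control box at right front (x -145 to -35, y -165 to -105, 85 high) under a dark dome of 45 radius about the lever pivot; all mm. Origin on the bench under it; x points from the flap's bar to its hinge, y to the left, z up. Turned up to 0.3 rad from the robot's x
- flap (a joint): angle (rad) of the green inspection flap on top (170 x 206 x 8 mm, about 0.6 kg), 0 = shut and level, grows as its near edge rises; stop at 1.3. It turns freely and falls shut when let go
- mark (a joint): angle (rad) of the red setting needle, on the flap's own axis and in the same measure: the flap lines up with it when both joints read the same. Set between 0.42 and 0.75 (24 to 43 degrees). It is stiff and stays where it is set unless knocked
- lever (a joint): angle (rad) of the speed lever: 0 = upright, positive leans to the machine's +x (faster), negative to -x. The idle mark, a wide green line on the dome on both sides of the lever, is at -0.35; thin white lines at -0.75, 0, 0.25, 0.5, 0.75. Range -0.75 to 0.75, no stop at idle; about 1.5 N at the grip moves it and it stays where it is left
- flap_bar (a point): middle of the flap's bar: round, black, along the machine's y, 14 mm thick, 120 mm free between its side arms, 230 mm from the hinge axis in the flap's plane, 114 mm above the bench when shut. 53 mm gap between bar and flap edge; free below, down to the bench. The point's x axis lies in the flap's plane, pointing to the hinge
- flap_hinge (a point): point on the flap's hinge axis, above the machine's y = 0, 114 mm above the bench; the axis runs along the machine's y
- flap_line (a point): white pointer on the flap's left edge, 140 mm from the hinge axis, just inside a steel arc rod (radius 140 mm) with white ticks every 10 degrees
- mark_tip (a point): tip of the red needle, 170 mm from the hinge axis, just outside (left of) the arc rod, 122 mm to the left of the flap's middle. The point's x axis lies along the needle, pointing to the hinge
- lever_pivot (a point): lever's pivot, 85 mm above the bench in the control box; the axis runs along the machine's y
- lever_grip (a point): middle of the lever's red cross grip: a round bar along the machine's y, 16 mm thick, 50 mm long, 100 mm from the pivot
- brush: loose buffing brush with a red-brown back and white hair, 51 x 168 x 52 mm, origin under its middle; to be left alone
- tin: loose flat polish tin, 71 mm wide, 16 mm high, origin under its middle; to be left alone
- block: loose black suede block, 58 x 32 x 22 mm, origin under its middle; to be left alone

How it is judged:
By the outcome, as a careful person would: the job done as asked, in the order asked, and still so for the second after the job is handed in, while the arm keeps its last pose, push and grip.
It also fails if it takes over 48 s, if anything falls off the work surface, if the arm or the gripper's body presses on something with over 40 N, if the wrist force passes 120 N, or if a joint passes its speed limit or range.

## Working session

There is one attempt and no reset: what is moved stays moved. The work goes in short steps, Python scripts to look and compute and a tool call to move; the robot and the scene stay as the last step left them, time stands still between calls to the robot, and variables do not carry over. Pictures are saved under pics/ and viewed, at most 10 in all, crops included, and the job is handed in when it is done.

Besides the shell and the picture viewer there is one more tool, called after ">>>" by a JSON object that holds its "api" and its "payload". send_rows: Moves the arm, as the interface text tells. Its arguments: {"type":"object","properties":{"moves":{"type":"string"},"newtons":{"type":"number"}},"required":["moves"]}

```bash
mkdir -p pics; ls
cat > h.py <<'E'
import numpy as np, cv2
from plant import ctrl
def proj(c,P):
    E=np.array(c["extrinsics"]);P=np.atleast_2d(P)
    p=(P-E[:3,3])@E[:3,:3]; f=192/np.tan(np.radians(c["fovy"])/2)
    if c.get("fish"):
        r=np.hypot(p[:,0],p[:,1]);th=np.arctan2(r,-p[:,2]);return np.c_[c["cx"]+f*th*p[:,0]/r,c["cy"]-f*th*p[:,1]/r]
    return np.c_[c["cx"]-f*p[:,0]/p[:,2],c["cy"]+f*p[:,1]/p[:,2]]
def ray(c,u,v):
    E=np.array(c["extrinsics"]);f=192/np.tan(np.radians(c["fovy"])/2)
    x=(u-c["cx"])/f;y=-(v-c["cy"])/f
    d=np.array([x,y,-1.])
    if c.get("fish"):
        r=np.hypot(x,y);d=np.array([x/r*np.sin(r),y/r*np.sin(r),-np.cos(r)])
    return E[:3,3],E[:3,:3]@(d/np.linalg.norm(d))
def cam(n):
    c=ctrl.read_camera(n);c["fish"]=n=="wrist";return c
def tri(*rs):
    A=0;b=0
    for o,d in rs:
        M=np.eye(3)-np.outer(d,d);A=A+M;b=b+M@o
    return np.linalg.solve(A,b)
E
python3 - <<'E'
from h import *
import pickle
cs={n:cam(n) for n in("scene","side","wrist")}
pickle.dump(cs,open("c0.pkl","wb"))
for n,c in cs.items():
    print(n,c["fovy"],c["cx"],c["cy"],[k for k in c if k!="image"],np.round(c["extrinsics"],3).tolist())
    cv2.imwrite(f"pics/{n}0.png",cv2.resize(c["image"][:,:,::-1],(800,600),interpolation=cv2.INTER_CUBIC))
print(ctrl.get_state())
E
```

```text
pics
scene 53.84171373533971 253.1582031403546 193.79671187227922 ['fovy', 'cx', 'cy', 'extrinsics', 'fish'] [[0.557, 0.593, -0.582, -0.29], [-0.83, 0.382, -0.407, -0.725], [-0.019, 0.709, 0.705, 1.159], [0.0, 0.0, 0.0, 1.0]]
side 43.657334960635964 254.45363214021052 196.40066982045022 ['fovy', 'cx', 'cy', 'extrinsics', 'fish'] [[-0.334, 0.49, -0.806, -0.99], [-0.943, -0.187, 0.277, 0.395], [-0.015, 0.852, 0.524, 1.14], [0.0, 0.0, 0.0, 1.0]]
wrist 65.70646984690485 254.8861324305882 189.27140298392865 ['fovy', 'cx', 'cy', 'extrinsics', 'fish'] [[0.363, -0.892, -0.27, 0.174], [0.932, 0.347, 0.108, 0.656], [-0.002, -0.291, 0.957, 0.374], [0.0, 0.0, 0.0, 1.0]]
{'time': 0.15, 'qpos': array([ 1.04904641e+00,  2.87004786e-01,  1.57786562e+00, -1.78057893e-06,
        1.27862809e+00, -1.49990812e-01]), 'dq': array([ 7.03110283e-05, -2.93371002e-03, -3.41909122e-03,  1.21435633e-03,
       -3.06623944e-03,  3.17207383e-04]), 'joint_efforts': array([ 8.28245931e-06, -4.06602824e+01, -2.93139732e+01, -1.74090328e-04,
        4.00153891e-03,  2.21772825e-05]), 'eef_pos': array([0.24488359, 0.62841542, 0.21522307]), 'tcp_rot': array([ 1.84810669e-01,  9.82773681e-01, -8.99959261e-04, -3.13270547e-04]), 'contact_force': array([-0.4105101 ,  0.36126408, -0.04789864]), 'wrist_torque': array([-0.02840889,  0.02662759, -0.01050366]), 'finger_force': 0.0, 'opening': 1.0007053591894588}
```

View pics/scene0.png

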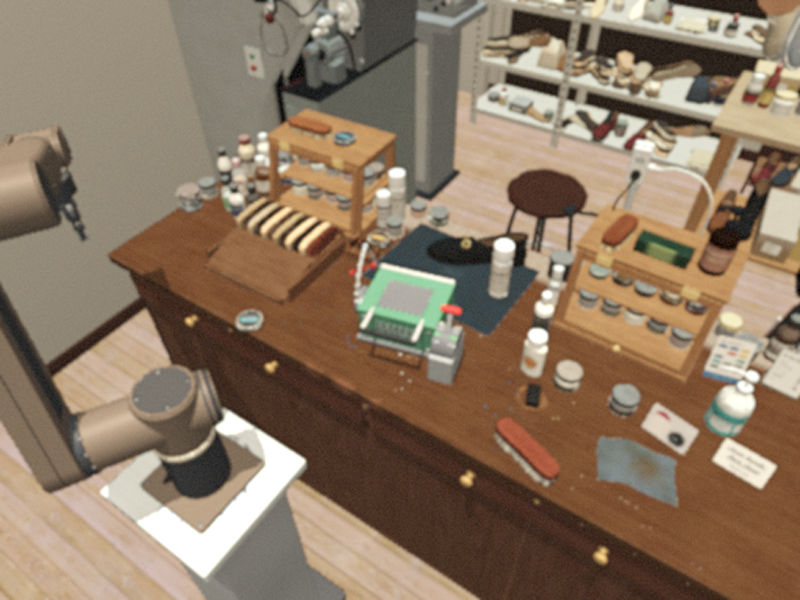

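View pics/side0.png

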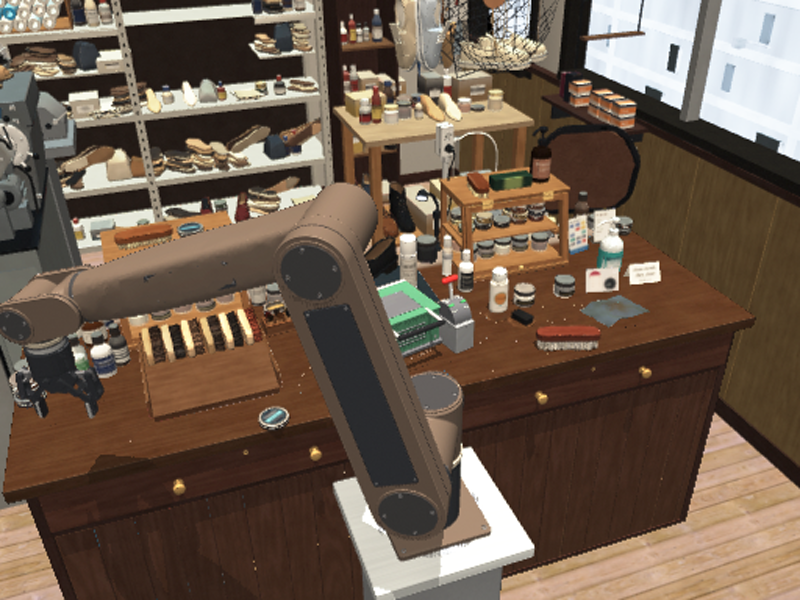

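The scene view shows the machine at about (405,305), the red lever grip at (452,311), and the control box at (446,350). In the side view the grip is at (450,280), and the arm hides the left half of the machine. I'll triangulate the grip and enlarge the scene image.

Run:
```python
from h import *
import pickle
cs=pickle.load(open("c0.pkl","rb"))
a=ray(cs["scene"],452*.64,311*.64);b=ray(cs["side"],450*.64,280*.64)
print(tri(a,b))
im=cs["scene"]["image"][150:250,215:310,::-1]
im2=cs["side"]["image"][165:235,235:315,::-1]
A=cv2.resize(im,None,fx=6,fy=6,interpolation=cv2.INTER_CUBIC)[:600]
cv2.imwrite("pics/crop1.png",A)
```

```text
[ 0.56651804 -0.28435907  0.17848777]
```

View pics/crop1.png

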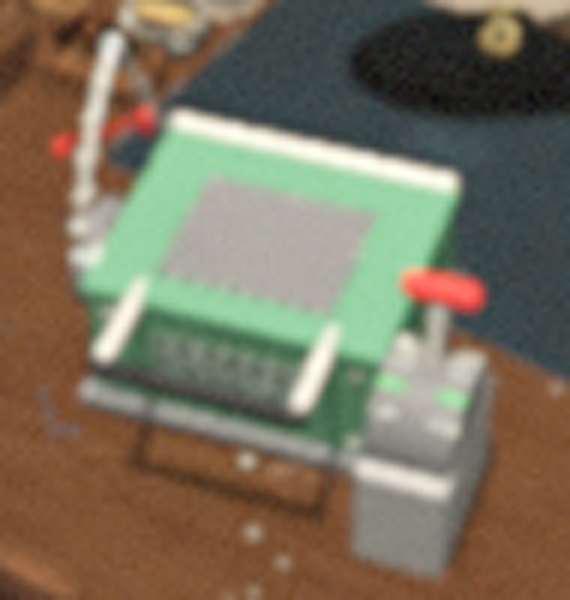

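The enlarged crop shows:
- Flap corners at (175,120), (460,185), (383,362) and (82,290).
- Bar from (98,360) to (303,412).
- Grip at (446,290), leaning past the green idle lines at (390,383) and (453,398).
- Needle tip near (60,145).

I'll fit the machine pose to these.

```bash
cat > fit.py <<'E'
from h import *
from scipy.optimize import least_squares
# params x,y,yaw,hx,lever,theta
def model(p):
    x,y,w,hx,l,t=p; px=-.09
    L={ 'fl':(hx,.103,.118),'fr':(hx,-.103,.118),'nr':(hx-.17,-.103,.118),'nl':(hx-.17,.103,.118),
     'bar':(hx-.23,0,.114),'bl':(hx-.23,.06,.114),'br':(hx-.23,-.06,.114),'b1':(-.145,-.105,0),'b2':(-.145,-.165,0),'t1':(-.145,-.105,.085),'t2':(-.145,-.165,.085),'hinge':(hx,0,.114),
     'piv':(px,-.135,.085),'grip':(px+.1*np.sin(l),-.135,.085+.1*np.cos(l)),'tip':(hx-.17*np.cos(t),.122,.114+.17*np.sin(t)),
     'gl':(px+.1*np.sin(l),-.11,.085+.1*np.cos(l)),'gr':(px+.1*np.sin(l),-.16,.085+.1*np.cos(l)),
     'idle':(px-.045*np.sin(.35),-.135,.085+.045*np.cos(.35)),'ptr':(hx-.14,.108,.114)}
    c,s=np.cos(w),np.sin(w)
    return {k:np.array([x+c*a-s*b,y+s*a+c*b,z]) for k,(a,b,z) in L.items()}
def fit(obs,p0,prior=None):
    def r(p):
        m=model(p);o=[]
        for c,d in obs:
            for k,uv in d.items(): o+=list(np.clip((proj(c,m[k])[0]-uv),-30,30))
        o.append((p[3]-.095)/.01)
        return o
    s=least_squares(r,p0,loss='soft_l1');return s,r(s.x)
E
python3 - <<'E'
from fit import *
import pickle
cs=pickle.load(open("c0.pkl","rb"))
C={'fl':(175,125),'fr':(458,190),'nr':(383,358),'nl':(85,285),'bl':(105,362),'br':(293,410),'b1':(355,557),'b2':(438,573),'t1':(355,475),'t2':(450,495),'gl':(408,283),'gr':(483,294),'tip':(58,147),'idle':(421,391)}
d={k:np.array([215+a/6,150+b/6])-.4 for k,(a,b) in C.items()}
obs=[(cs['scene'],d),(cs['side'],{'grip':np.array([288,179.2])})]
s,r=fit(obs,[.65,-.15,0,.095,0,.6])
print(np.round(s.x,3),s.cost);print(np.round(r,1))
for k,v in model(s.x).items(): print(k,np.round(v,3))
E
```

```text
[ 0.603 -0.132  0.245  0.092  0.172  0.578] 5.122920206902567
[-0.1 -1.   0.3 -1.1  0.4  0.1 -0.7 -0.3  0.5  1.  -0.6  0.7 -0.4 -0.1
  0.8  1.4  0.  -0.6 -0.1  0.1 -0.9 -0.3 -0.1  1.   0.4  0.1  0.4  0.1
 -0.7 -0.9 -0.3]
fl [ 0.667 -0.01   0.118]
fr [ 0.717 -0.21   0.118]
nr [ 0.552 -0.251  0.118]
nl [ 0.502 -0.051  0.118]
bar [ 0.469 -0.166  0.114]
bl [ 0.454 -0.108  0.114]
br [ 0.483 -0.224  0.114]
b1 [ 0.488 -0.269  0.   ]
b2 [ 0.503 -0.328  0.   ]
t1 [ 0.488 -0.269  0.085]
t2 [ 0.503 -0.328  0.085]
hinge [ 0.692 -0.11   0.114]
piv [ 0.549 -0.285  0.085]
grip [ 0.565 -0.281  0.184]
tip [ 0.524 -0.026  0.207]
gl [ 0.559 -0.257  0.184]
gr [ 0.571 -0.305  0.184]
idle [ 0.534 -0.289  0.127]
ptr [ 0.53  -0.039  0.114]
```

Residuals are about 1 px, and the box, flap and grip sizes all agree. The lever is at about +0.17 and the needle at about 0.58. Next I'll move over to the machine with the tool yaw aligned to it and the camera side to the left.

>>> {"api": "send_rows", "payload": {"moves": "0 0 0.05 -0.2 -0.1 -0.5 0; 0 0 0.152 -0.735 -0.304 -0.72 0; 0 0 0.152 -0.735 -0.304 -0.72 0; 0 0 0.152 -0.735 -0.304 -0.72 0; 0 0 0.152 -0.735 -0.304 -0.72 0; 0 0 0.152 -0.735 -0.304 -0.72 0; 0 0 0.152 -0.735 -0.304 -0.72 0"}}

```text
time: 1.02
eef_pos: [0.3596, 0.5188, 0.3594]
tcp_rot: [0.615, 0.789, -0.001, -0.0]
contact_force: [-0.1, 0.2, -0.8]
opening: 0.505
finger_force: 0.0
```

>>> {"api": "send_rows", "payload": {"moves": "0 0 0 -1 0.15 0 0; 0 0 0 -1 0.15 0 0; 0 0 0 -1 0.15 0 0; 0 0 0 -1 0.15 0 0"}}

```text
time: 1.52
eef_pos: [0.4381, 0.3297, 0.3599]
tcp_rot: [0.616, 0.788, -0.0, 0.0]
contact_force: [0.9, 0.7, -1.0]
opening: 0.498
finger_force: 0.0
```

>>> {"api": "send_rows", "payload": {"moves": "0 0 0 -1 0.15 0 0; 0 0 0 -1 0.15 0 0; 0 0 0 -1 0.15 0 0; 0 0 0 -1 0.15 0 0"}}

```text
time: 2.02
eef_pos: [0.5157, 0.1434, 0.3597]
tcp_rot: [0.616, 0.787, -0.0, -0.0]
contact_force: [-0.7, 0.9, 0.1]
opening: 0.497
finger_force: 0.0
```

>>> {"api": "send_rows", "payload": {"moves": "0 0 0 -1 -0.25 0 0; 0 0 0 -1 -0.25 0 0; 0 0 0 -1 -0.25 0 0; 0 0 0 -1 -0.25 0 0; 0 0 0 -1 -0.25 0 0"}}

```text
time: 2.65
eef_pos: [0.5149, -0.0604, 0.36]
tcp_rot: [0.616, 0.788, 0.0, -0.001]
contact_force: [-0.7, 0.4, 0.3]
opening: 0.503
finger_force: 0.0
```

Run:
```python
from h import *
import pickle
print(ctrl.get_state()["eef_pos"])
cs={n:cam(n) for n in("scene","side","wrist")}
pickle.dump(cs,open("c1.pkl","wb"))
im=cs["wrist"]["image"][:,:,::-1]
cv2.imwrite("pics/w1.png",cv2.resize(im,(800,600),interpolation=cv2.INTER_CUBIC))
```

```text
[ 0.51488747 -0.06042029  0.36001426]
```

View pics/w1.png

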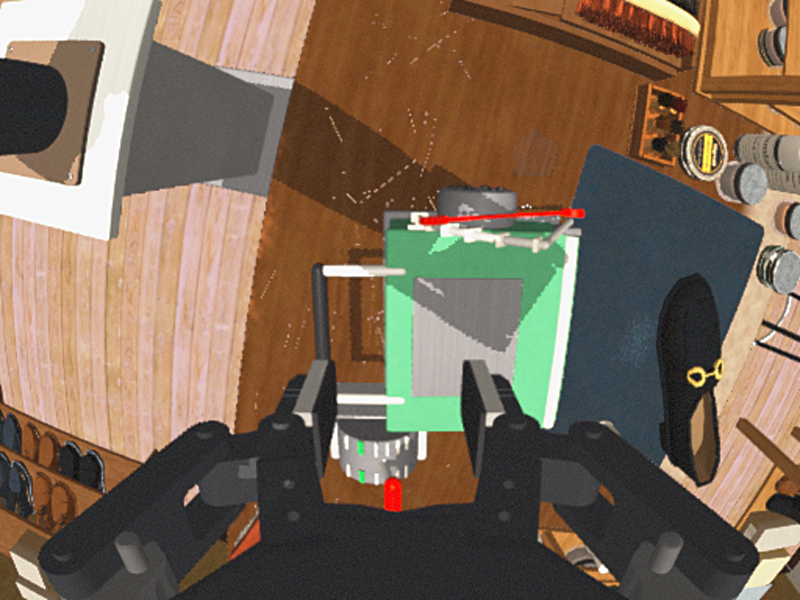

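The wrist view shows:
- Flap corners at (387,230), (387,431) and (548,428).
- Bar along x≈320, with its left arm at y=270 and right arm at y=401.
- Needle from the tip at (422,221) to the hinge at (582,213).
- Grip at (392,490), and green idle lines at (361,447) and (361,476).

I'll add these to the fit.

```bash
cat > fit1.py <<'E'
from fit import *
import pickle
cs=pickle.load(open("c0.pkl","rb"));c1=pickle.load(open("c1.pkl","rb"))
C={'fl':(175,125),'fr':(458,190),'nr':(383,358),'nl':(85,285),'bl':(105,362),'br':(293,410),'b1':(355,557),'b2':(438,573),'t1':(355,475),'t2':(450,495),'gl':(408,283),'gr':(483,294),'tip':(58,147),'idle':(421,391)}
d={k:np.array([215+a/6,150+b/6])-.4 for k,(a,b) in C.items()}
W={'nl':(387,230),'nr':(387,431),'bl':(320,274),'br':(327,397),'tip':(422,221)}
obs=[(cs['scene'],d),(cs['side'],{'grip':np.array([288,179.2])}),(c1['wrist'],{k:np.array(v)*.64-.2 for k,v in W.items()})]
s,r=fit(obs,[.60,-.13,.24,.092,.17,.57])
P=s.x
def T(w,tcp,R):  # shift in tool units
    return R.T@(np.asarray(w)-tcp)/.2
E
python3 - <<'E'
from fit1 import *
from scipy.spatial.transform import Rotation as Ro
print(np.round(P,3),s.cost);print(np.round(r,1)[-11:])
m=model(P);st=ctrl.get_state();R=Ro.from_quat(st["tcp_rot"]).as_matrix()
for k in('bar','hinge','piv','grip','tip'): print(k,np.round(m[k],4))
for k in ('fl','fr','nl','nr','idle','grip','gl'): print(k,proj(c1['wrist'],m[k])/.64)
ax=np.array([np.cos(P[2]),np.sin(P[2]),0]);g=m['grip']+[0,0,.005]*np.array([0,0,-1])
print('yaw err',np.arctan2(R[1,1],R[0,1])-P[2])
print('to grip',T(g,st["eef_pos"],R))
E
```

```text
[ 0.603 -0.131  0.242  0.089  0.169  0.565] 11.092734960050379
[-0.3  0.3  0.3  1.3  0.5  1.9  0.1 -2.   0.2  1.1 -0.6]
bar [ 0.4665 -0.1643  0.114 ]
hinge [ 0.6898 -0.1092  0.114 ]
piv [ 0.5484 -0.2832  0.085 ]
grip [ 0.5647 -0.2791  0.1836]
tip [ 0.5212 -0.0251  0.2051]
fl [[572.87973132 234.10392217]]
fr [[547.94938538 428.56144702]]
nl [[386.25738967 230.23432016]]
nr [[387.1927112  432.66750979]]
idle [[363.78158968 462.23960738]]
grip [[394.3573679  498.04149594]]
gl [[394.35220092 478.08425889]]
yaw err 0.004802610031762328
to grip [-1.12878537 -0.02755362  0.90788002]
```

>>> {"api": "send_rows", "payload": {"moves": "0 0 0 -0.98 -0.03 0 0; 0 0 0 -0.98 -0.03 0 0; 0 0 0 -0.98 -0.03 0 0; 0 0 0 -0.98 -0.03 0 0; 0 0 0 -0.98 -0.03 0.3 0; 0 0 0 -0.98 -0.03 0.3 0"}}

```text
time: 3.55
eef_pos: [0.5537, -0.2487, 0.2931]
tcp_rot: [0.615, 0.789, -0.0, -0.007]
contact_force: [-0.1, 0.4, 0.1]
opening: 0.501
finger_force: 0.0
```

Run:
```python
from fit1 import *
from scipy.spatial.transform import Rotation as Ro
c=cam("wrist");pickle.dump(c,open("c2.pkl","wb"))
m=model(P);st=ctrl.get_state();R=Ro.from_quat(st["tcp_rot"]).as_matrix()
print('to grip',T(m['grip']-[0,0,.005],st["eef_pos"],R))
print(proj(c,m['grip'])/.64,proj(c,m['gl'])/.64,proj(c,m['idle'])/.64)
cv2.imwrite("pics/w2.png",cv2.resize(c["image"][:,:,::-1],(800,600),interpolation=cv2.INTER_CUBIC))
```

```text
to grip [-0.15583236  0.01167417  0.59460229]
[[407.8341954  336.91994378]] [[408.27816172 298.32736476]] [[363.33043816 308.64601629]]
```

View pics/w2.png

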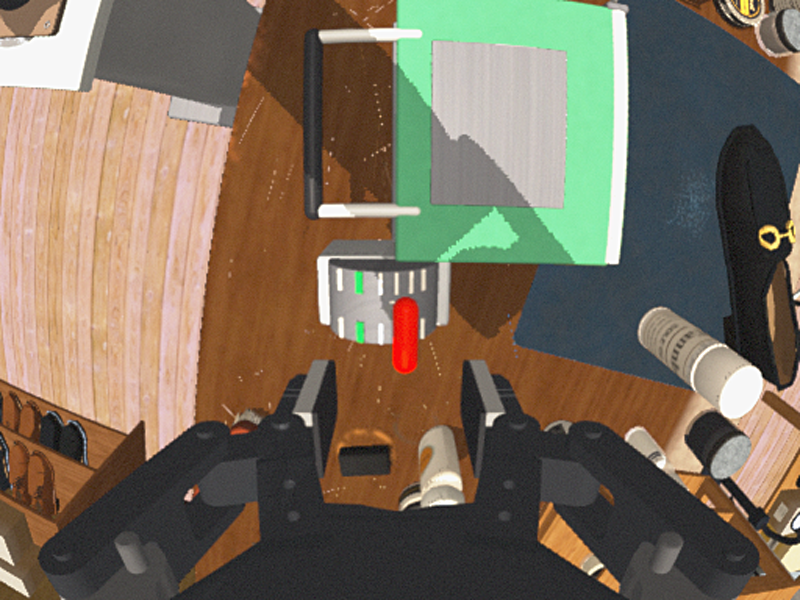

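The grip is at (405,335) against a predicted (408,337), and the green lines are at x=360 against 363. So the machine sits only about 1.5 mm nearer than the fit. I'll descend on the grip and close.

>>> {"api": "send_rows", "payload": {"moves": "0 0 0 -0.156 0.005 0 0; 0 0 0 -0.156 0.005 0.25 0; 0 0 0 -0.156 0.005 0.45 0; 0 0 0 -0.156 0.005 0.595 0; 0 0 0 -0.156 0.005 0.595 0; 0 0 0 -0.156 0.005 0.595 -1; 0 0 0 -0.156 0.005 0.595 -1; 0 0 0 -0.156 0.005 0.595 -1; 0 0 0 -0.156 0.005 0.595 -1; 0 0 0 -0.156 0.005 0.595 -1", "newtons": 20}}

```text
time: 4.85
eef_pos: [0.5647, -0.2827, 0.1814]
tcp_rot: [0.616, 0.788, -0.0, -0.0]
contact_force: [-0.2, 1.1, -0.4]
opening: -0.002
finger_force: 0.0
```

The fingers shut fully, so they may have missed the grip. I'll look.

Run:
```python
from fit1 import *
c=cam("wrist");a=c["image"];b=cam("side")["image"];s=cam("scene")["image"]
f=lambda i:cv2.resize(i[:,:,::-1],(400,300),interpolation=cv2.INTER_AREA)
z=lambda i:cv2.resize(i[:,:,::-1],(400,300),interpolation=cv2.INTER_CUBIC)
m=model(P);print(proj(c,m['grip']),proj(c,m['idle']))
top=cv2.resize(a[96:384,64:448,::-1],(400,300))
cv2.imwrite("pics/w3.png",np.vstack([np.hstack([f(a),top]),np.hstack([z(b[150:240,240:360]),z(s[155:245,230:350])])]))
```

```text
[[259.29094427 228.64669188]] [[215.75394867 197.45935767]]
```

View pics/w3.png

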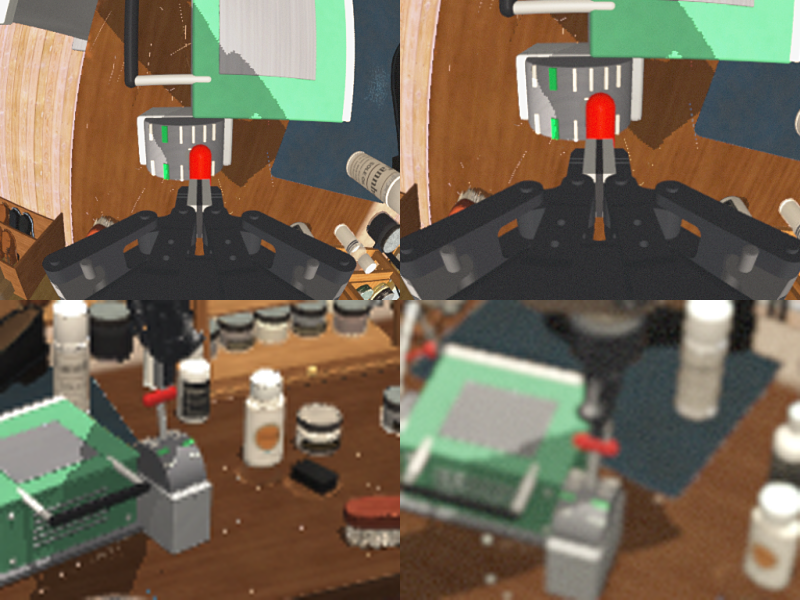

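Run:
```python
from fit1 import *
c=cam("wrist");st=ctrl.get_state();t=st["eef_pos"];m=model(P)
print(t)
for dz in(.02,.0,-.014,-.03):
  print(dz,[np.round(proj(c,t+[0,0,dz]+np.array([-.243,.97,0])*k)[0],1) for k in(-.011,0,.011)])
for k in('gl','grip','gr','piv','idle'):print(k,m[k],proj(c,m[k]))
for v in(190,200,210,220,225,230,235,240,250):
  print(v,c["image"][v,235:285:3].tolist()[::2])
```

```text
[ 0.56464796 -0.2826593   0.1812173 ]
0.02 [array([258. , 266.3]), array([258.1, 248.6]), array([258.2, 229.7])]
0.0 [array([257.7, 248.9]), array([257.8, 232.5]), array([257.8, 215.2])]
-0.014 [array([257.5, 238.6]), array([257.6, 223. ]), array([257.6, 206.7])]
-0.03 [array([257.4, 228.4]), array([257.4, 213.7]), array([257.4, 198.4])]
gl [ 0.558683   -0.25485777  0.18357903] [[259.66210478 187.23791582]]
grip [ 0.56467333 -0.27912948  0.18357903] [[259.35029844 228.88360215]]
gr [ 0.57066366 -0.30340119  0.18357903] [[259.02117998 265.82455421]]
piv [ 0.54836463 -0.28315452  0.085     ] [[238.94456374 182.58144691]]
idle [ 0.53338374 -0.28685184  0.12727177] [[215.77869375 197.62750182]]
190 [[139, 133, 132], [210, 195, 174], [192, 22, 9], [226, 36, 14], [227, 30, 10], [200, 24, 5], [116, 110, 108], [104, 100, 98], [96, 91, 91]]
200 [[140, 136, 130], [135, 117, 111], [239, 36, 10], [245, 39, 8], [246, 30, 8], [240, 27, 10], [135, 100, 97], [106, 100, 99], [90, 84, 87]]
210 [[132, 129, 129], [123, 118, 115], [239, 4, 10], [246, 45, 15], [246, 36, 10], [242, 31, 10], [225, 219, 190]
[... 207 characters left out ...]
, 139, 138], [239, 29, 10], [246, 12, 10], [246, 37, 10], [241, 23, 10], [194, 166, 137], [141, 83, 42], [146, 93, 44]]
230 [[156, 132, 119], [136, 119, 109], [139, 138, 132], [63, 49, 50], [127, 129, 120], [131, 130, 123], [146, 91, 54], [142, 88, 45], [146, 91, 46]]
235 [[144, 80, 48], [142, 101, 75], [138, 130, 122], [45, 43, 45], [132, 125, 120], [134, 128, 123], [144, 90, 47], [144, 88, 42], [148, 92, 51]]
240 [[46, 51, 52], [103, 101, 95], [135, 130, 123], [42, 35, 40], [124, 121, 114], [135, 132, 124], [44, 49, 51], [43, 45, 51], [146, 86, 45]]
250 [[40, 45, 44], [134, 129, 120], [140, 134, 127], [41, 40, 42], [123, 119, 111], [136, 132, 125], [43, 50, 50], [48, 44, 47], [54, 48, 48]]
```

Run:
```python
from fit1 import *
print(ctrl.finger_overhang,[a for a in dir(ctrl) if a[0]!='_'])
c=cam("wrist");E=np.array(c["extrinsics"]);st=ctrl.get_state()
from scipy.spatial.transform import Rotation as Ro
R=Ro.from_quat(st["tcp_rot"]).as_matrix()
print('cam in tool',R.T@(E[:3,3]-st["eef_pos"]),np.round(R.T@E[:3,:3],3))
c0=pickle.load(open("c0.pkl","rb"))["wrist"]
cv2.imwrite("pics/w4.png",np.hstack([cv2.resize(c["image"][180:330,190:330,::-1],None,fx=4,fy=4,interpolation=cv2.INTER_CUBIC)[:600,:440], cv2.resize(cam("side")["image"][150:210,250:320,::-1],None,fx=5,fy=10,interpolation=cv2.INTER_CUBIC)[:600,:350]]))
```

```text
0.014 ['Unreachable', 'finger_overhang', 'get_state', 'read_camera', 'sign_off']
cam in tool [ 0.0748394  -0.00163651 -0.15842985] [[-0.     0.957  0.292]
 [ 1.    -0.     0.   ]
 [ 0.     0.292 -0.957]]
```

View pics/w4.png

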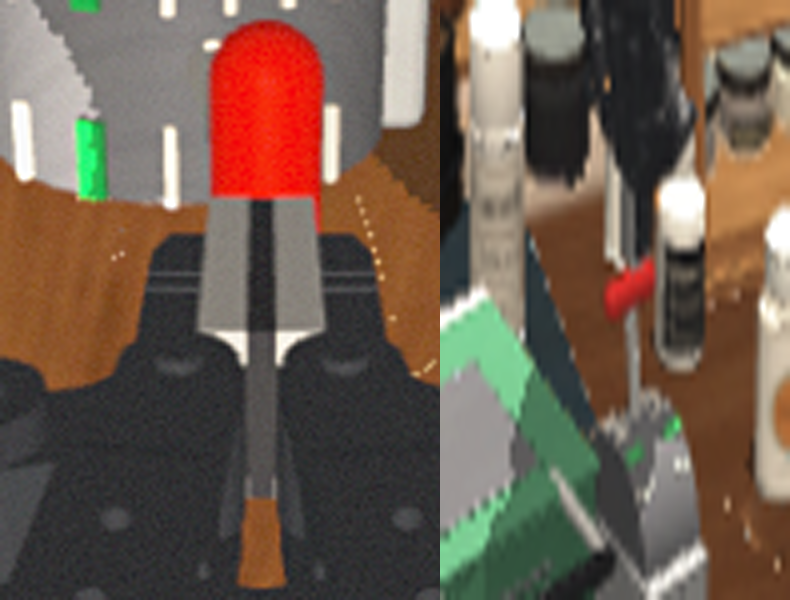

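The fingertips closed right on top of the bar, without touching it. They sit about 20 mm higher than the overhang figure suggests. I'll reopen, go 30 mm lower and close again.

>>> {"api": "send_rows", "payload": {"moves": "0 0 0 0 0 -0.03 0; 0 0 0 0 0 -0.03 0; 0 0 0 0 0 -0.03 0; 0 0 0 0 0 -0.03 0; 0 0 0 0 0.003 0.07 0; 0 0 0 0 0.003 0.15 0; 0 0 0 0 0.003 0.15 0;0 0 0 0 0.003 0.15 -1; 0 0 0 0 0.003 0.15 -1; 0 0 0 0 0.003 0.15 -1; 0 0 0 0 0.003 0.15 -1; 0 0 0 0 0.003 0.15 -1", "newtons": 20}}

```text
time: 6.65
eef_pos: [0.5656, -0.2828, 0.1518]
tcp_rot: [0.616, 0.788, 0.0, 0.001]
contact_force: [0.2, -0.7, 0.3]
opening: 0.18
finger_force: 21.5
```

It's gripped now: the opening of 0.18 is about 15–16 mm. I'll move the lever along its arc to idle.

>>> {"api": "send_rows", "payload": {"moves": "0 0 0 0 -0.035 -0.005 -1; 0 0 0 0 -0.065 -0.008 -1; 0 0 0 0 -0.1 -0.008 -1; 0 0 0 0 -0.13 -0.006 -1; 0 0 0 0 -0.165 -0.002 -1; 0 0 0 0 -0.2 0.004 -1; 0 0 0 0 -0.23 0.012 -1; 0 0 0 0 -0.262 0.022 -1; 0 0 0 0 -0.262 0.022 -1; 0 0 0 0 -0.262 0.022 -1"}}

```text
time: 7.9
eef_pos: [0.5167, -0.2948, 0.1482]
tcp_rot: [0.617, 0.787, 0.003, 0.003]
contact_force: [6.9, 3.1, 6.2]
opening: 0.178
finger_force: 43.5
```

Run:
```python
from fit1 import *
c=cam("wrist");pickle.dump(c,open("c3.pkl","wb"))
# idle line and grip projections for the model with lever -.35
q=P.copy();q[4]=-.35;m=model(q)
for k in('gl','grip','gr','idle'):print(k,proj(c,m[k]))
hsv=cv2.cvtColor(c["image"],cv2.COLOR_RGB2HSV)
red=cv2.inRange(hsv,(0,200,120),(6,255,255))
n,l,s,ce=cv2.connectedComponentsWithStats(red)
for i in range(1,n):
    if s[i,4]>60: print('red',s[i],ce[i])
cv2.imwrite("pics/w5.png",cv2.resize(c["image"][120:270,150:350,::-1],None,fx=4,fy=4,interpolation=cv2.INTER_CUBIC))
```

```text
gl [[257.32487167 204.295982  ]]
grip [[257.20852365 252.31251982]]
gr [[257.07559425 293.04358926]]
idle [[285.00998236 213.2344312 ]]
red [ 238  202   34   94 2612] [254.54709035 247.83001531]
```

View pics/w5.png

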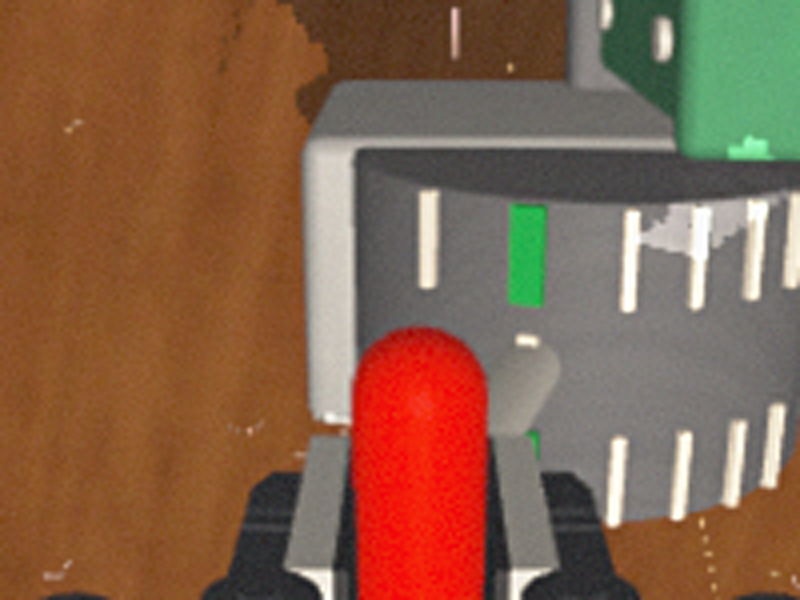

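The lever's white pointer at (527,340) in the crop sits on the middle of the green line (x≈526), so the lever is at idle. The shaft leans against one finger (about 7 N), so I'll tilt the tool along the lever before opening. That way letting go shouldn't push it.

>>> {"api": "send_rows", "payload": {"moves": "-0.02 0 0 0 0.023 -0.002 -1; -0.04 0 0 0 0.046 -0.005 -1; -0.055 0 0 0 0.062 -0.009 -1; -0.055 0 0 0 0.062 -0.009 -1; -0.055 0 0 0 0.062 -0.009 -1"}}

```text
time: 8.57
eef_pos: [0.5248, -0.2926, 0.1477]
tcp_rot: [0.607, 0.777, 0.134, 0.104]
contact_force: [-3.8, -2.0, 3.8]
opening: 0.177
finger_force: 22.2
```

```bash
cat > det.py <<'E'
from fit1 import *
def blobs(c,lo,hi,mn=15):
    hsv=cv2.cvtColor(c["image"],cv2.COLOR_RGB2HSV)
    n,l,s,ce=cv2.connectedComponentsWithStats(cv2.inRange(hsv,lo,hi))
    return [(s[i].tolist(),np.round(ce[i],1).tolist()) for i in range(1,n) if s[i,4]>mn]
def rays_on(c,u,v,p,n):
    o,d=ray(c,u,v);return o+d*((p-o)@n)/(d@n)
E
python3 - <<'E'
from det import *
c=cam("wrist");pickle.dump(c,open("c4.pkl","wb"))
print('red',blobs(c,(0,200,120),(6,255,255),60));print('green',blobs(c,(58,170,100),(75,255,255)))
print(ctrl.get_state()["contact_force"])
E
```

```text
red [([238, 204, 35, 94, 2689], [254.9, 249.4])]
green [([254, 171, 7, 25, 131], [256.6, 184.9])]
[-2.44479181 -2.28382077  3.28793855]
```

```bash
cat >> det.py <<'E'
from scipy.optimize import fsolve
def lever(c,green,red):
    """green,red: pixel centres; returns machine x shift, lever angle"""
    cw,sw=np.cos(P[2]),np.sin(P[2])
    def W(a,b,z): return np.array([P[0]+cw*a-sw*b,P[1]+sw*a+cw*b,z])
    def f(q):
        dx,l,yg,yr=q
        g=proj(c,W(-.09+dx-.045*np.sin(.35),yg,.085+.045*np.cos(.35)))[0]-green
        r=proj(c,W(-.09+dx+.1*np.sin(l),yr,.085+.1*np.cos(l)))[0]-red
        return [*g,*r]
    return fsolve(f,[0,-.35,-.12,-.14])
E
python3 - <<'E'
from det import *
c3=pickle.load(open("c3.pkl","rb"));c4=pickle.load(open("c4.pkl","rb"));c2=pickle.load(open("c2.pkl","rb"))
for c in(c2,c3,c4):
    g=blobs(c,(58,170,100),(75,255,255));r=blobs(c,(0,200,120),(6,255,255),60);print(g,r)
    for gg in g:
        print(np.round(lever(c,gg[1],[r[0][0][0]+r[0][0][2]/2-.5,225 if c is not c2 else r[0][1][1]]),4))
E
```

```text
[([228, 174, 4, 13, 51], [229.5, 180.1]), ([229, 206, 4, 13, 41], [230.1, 212.4])] [([251, 190, 17, 49, 648], [259.0, 214.0])]
[-0.0031  0.1803 -0.1143 -0.1334]
[-0.0032  0.1815 -0.1534 -0.1334]
[([278, 171, 8, 25, 192], [281.5, 183.1])] [([238, 202, 34, 94, 2612], [254.5, 247.8])]
[-0.0029 -0.3336 -0.1146 -0.1201]
[([254, 171, 7, 25, 131], [256.6, 184.9])] [([238, 204, 35, 94, 2689], [254.9, 249.4])]
[-0.0027 -0.3554 -0.1159 -0.1193]
```

The lever measures about −0.35. I'll release it and back off along the lever.

>>> {"api": "send_rows", "payload": {"moves": "0 0 0 0 0 0 -0.5; 0 0 0 0 0 0 -0.3; 0 0 0 0 0 0 0; 0 0 0 0 0 0 0; 0 0 0 0 0 -0.15 0; 0 0 0 0 0 -0.4 0; 0 0 0 0 0 -0.6 0; 0 0 0 0 0 -0.7 0; 0.055 0 0 0.3 0 -0.7 0; 0.055 0 0 0.3 0 -0.7 0; 0.055 0 0 0.3 0 -0.7 0; 0.055 0 0 0.3 0 -0.7 0"}}

```text
time: 10.12
eef_pos: [0.4659, -0.2453, 0.28]
tcp_rot: [0.616, 0.788, 0.001, -0.0]
contact_force: [-0.6, -0.5, -0.3]
opening: 0.502
finger_force: 0.0
```

Run:
```python
from det import *
from scipy.spatial.transform import Rotation as Ro
c=cam("wrist");pickle.dump(c,open("c5.pkl","wb"))
g=blobs(c,(58,170,100),(75,255,255));r=blobs(c,(0,200,120),(6,255,255),60);print(g,r)
for gg in g:
  for rr in r: print(np.round(lever(c,gg[1],rr[1]),4))
st=ctrl.get_state();R=Ro.from_quat(st["tcp_rot"]).as_matrix();m=model(P)
print(st["eef_pos"],R.round(3).tolist());print('bar',T(m['bar'],st["eef_pos"],R),proj(c,m['bar']),proj(c,m['bl']),proj(c,m['br']),proj(c,m['tip']),proj(c,m['nl']))
cv2.imwrite("pics/w6.png",cv2.resize(c["image"][:,:,::-1],(800,600),interpolation=cv2.INTER_CUBIC))
```

```text
[([301, 197, 5, 13, 51], [303.3, 203.4])] [([429, 0, 26, 23, 113], [444.0, 11.2]), ([283, 216, 17, 47, 545], [290.0, 238.5])]
[ 0.0232  1.0296 -0.117   0.1106]
[-0.0028 -0.3619 -0.1148 -0.133 ]
[ 0.46555464 -0.24557931  0.27992291] [[-0.241, 0.971, 0.0], [0.971, 0.241, 0.001], [0.001, 0.001, -1.0]]
bar [0.39246586 0.10206579 0.83003772] [[275.10554684  98.26633396]] [[275.34299536  44.10512393]] [[274.43070644 152.65098915]] [[382.71635205 -32.18177435]] [[330.28934302   9.74776447]]det.py:18: RuntimeWarning: The iteration is not making good progress, as measured by the 
 improvement from the last ten iterations.
  return fsolve(f,[0,-.35,-.12,-.14])
```

View pics/w6.png

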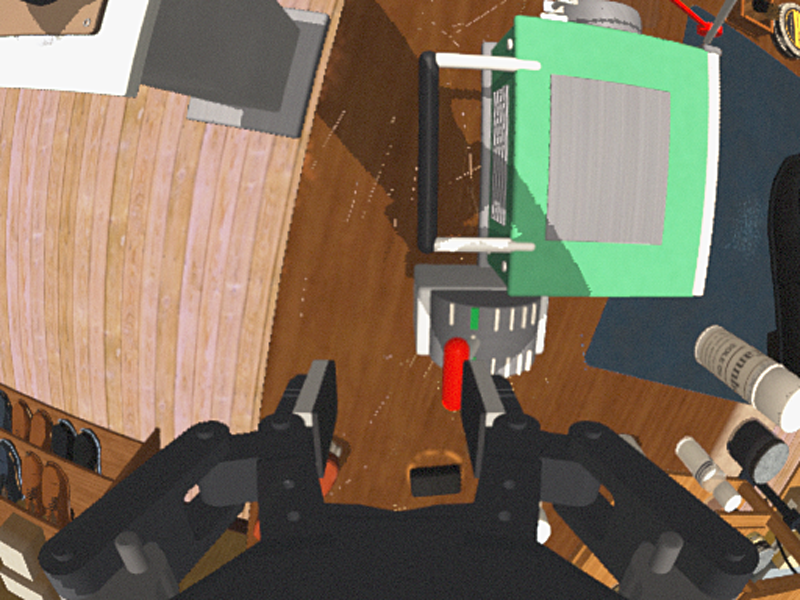

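The lever reads −0.36, with its pointer at (474,338) in line with the green line at x=474, and it stayed there on release. The flap bar runs from (430,60) to (430,243), as predicted. Next I'll move over the bar, 20 mm left of its middle, descend and grip.

>>> {"api": "send_rows", "payload": {"moves": "0 0 0 0.49 0.1 0 0; 0 0 0 0.49 0.1 0 0; 0 0 0 0.49 0.1 0 0; 0 0 0 0.49 0.1 0.25 0; 0 0 0 0.49 0.1 0.5 0; 0 0 0 0.49 0.1 0.5 0"}}

```text
time: 10.92
eef_pos: [0.4585, -0.1451, 0.176]
tcp_rot: [0.617, 0.787, -0.001, -0.005]
contact_force: [0.1, 0.0, -0.4]
opening: 0.5
finger_force: 0.0
```

Run:
```python
from det import *
from scipy.spatial.transform import Rotation as Ro
c=cam("wrist");pickle.dump(c,open("c6.pkl","wb"))
st=ctrl.get_state();R=Ro.from_quat(st["tcp_rot"]).as_matrix();m=model(P)
print(st["eef_pos"]);print('bar',T(m['bar'],st["eef_pos"],R)*.2,proj(c,m['bar']))
g=cv2.cvtColor(c["image"],cv2.COLOR_RGB2GRAY)
for dv in(-30,-15,0,15):
    v=int(proj(c,m['bar'])[0,1])+dv; u=int(proj(c,m['bar'])[0,0]);print(v,u,g[v,u-30:u+30:2].tolist())
# finger pads visible at rows 225-260
for v in(225,235,245): print(v,g[v,190:320:2].tolist())
```

```text
[ 0.46058278 -0.14605939  0.17929395]
bar [-0.01930096  0.00153444  0.06524151] [[261.41253902 223.30668688]]
193 261 [86, 87, 88, 84, 83, 85, 83, 90, 53, 60, 45, 45, 54, 48, 61, 53, 59, 48, 42, 58, 65, 58, 61, 57, 60, 56, 59, 64, 66, 64]
208 261 [81, 88, 84, 86, 84, 83, 87, 93, 88, 91, 59, 40, 39, 43, 56, 56, 47, 41, 42, 77, 60, 57, 60, 59, 63, 63, 60, 56, 65, 58]
223 261 [89, 88, 83, 85, 81, 84, 88, 85, 93, 87, 57, 41, 41, 45, 57, 49, 47, 44, 41, 86, 69, 59, 56, 61, 61, 66, 85, 84, 80, 61]
238 261 [87, 83, 81, 82, 83, 80, 80, 91, 83, 86, 49, 36, 47, 49, 60, 50, 46, 42, 37, 87, 57, 52, 64, 61, 63, 51, 54, 57, 53, 57]
225 [87, 80, 85, 87, 94, 96, 92, 92, 95, 90, 93, 92, 86, 99, 90, 93, 83, 87, 84, 82, 84, 88, 88, 82, 87, 77, 82, 85, 87, 85, 80, 41, 46, 45, 45, 56, 45, 45, 40, 62, 74, 59, 57, 57, 62, 63, 86, 97, 92, 83, 59, 57, 66, 56, 62, 62, 69, 62, 87, 117, 118, 91, 82, 88, 87]
235 [87, 85, 84, 88, 107, 121, 117, 115, 120, 81, 37, 29, 43, 95, 85, 77, 88, 89, 90, 93, 92, 90, 85, 83, 85, 134, 81, 87, 84, 89, 84, 40, 42, 49, 50, 55, 44, 50, 33, 80, 86, 55, 59, 56, 56, 59, 88, 87, 98, 89, 87, 94, 92, 50, 40, 40, 103, 121, 119, 121, 121, 84, 115, 110, 96]
245 [47, 36, 83, 123, 119, 116, 119, 117, 41, 36, 41, 38, 40, 90, 85, 86, 86, 92, 91, 89, 86, 84, 80, 79, 75, 86, 85, 84, 85, 93, 87, 44, 49, 44, 50, 56, 53, 47, 43, 78, 83, 87, 78, 87, 85, 228, 114, 84, 94, 98, 97, 91, 93, 36, 37, 39, 39, 41, 117, 119, 122, 117, 119, 70, 40]
```

>>> {"api": "send_rows", "payload": {"moves": "0 0 0 0 0.003 0.15 0; 0 0 0 0 0.003 0.3 0; 0 0 0 0 0.003 0.42 0; 0 0 0 0 0.003 0.5 0; 0 0 0 0 0.003 0.5 0; 0 0 0 0 0.003 0.5 -1; 0 0 0 0 0.003 0.5 -1; 0 0 0 0 0.003 0.5 -1; 0 0 0 0 0.003 0.5 -1; 0 0 0 0 0.003 0.5 -1", "newtons": 30}}

```text
time: 12.22
eef_pos: [0.4622, -0.1463, 0.0821]
tcp_rot: [0.615, 0.788, -0.001, 0.0]
contact_force: [-5.0, -1.5, 4.6]
opening: 0.154
finger_force: 29.6
```

Run:
```python
from det import *
from scipy.spatial.transform import Rotation as Ro
st=ctrl.get_state();print(st["eef_pos"],st["contact_force"],st["opening"],st["finger_force"])
m=model(P);ax=np.array([np.cos(P[2]),np.sin(P[2]),0])
d=st["eef_pos"]-m['hinge'];print('TCP rel hinge along x',d@ax,'z',d[2], 'mark',P[5])
R=Ro.from_quat(st["tcp_rot"]).as_matrix()
for t in np.linspace(.1,.565,6): print(round(t,3),'y',.23*(1-np.cos(t))/.2,'z',-.23*np.sin(t)/.2)
```

```text
[ 0.46215842 -0.14629124  0.08207121] [-4.96475901 -1.5491897   4.60234116] 0.15400103375401408 29.57130253314972
TCP rel hinge along x -0.22989994440557748 z -0.03192878504963627 mark 0.5652717881894553
0.1 y 0.005745209930270306 z -0.11480842914385236
0.193 y 0.021351773693569016 z -0.22057466140821214
0.286 y 0.04671298226449416 z -0.324434518040688
0.379 y 0.0816096446004023 z -0.425490362392759
0.472 y 0.12574015694369733 z -0.5228687922435975
0.565 y 0.17872310951314377 z -0.6157281884128607
```

The bar is gripped. I'll lift along the arc to about 0.50, just short of the needle, and measure there.

>>> {"api": "send_rows", "payload": {"moves": "0 0 0 0 0.001 -0.055 -1; 0 0 0 0 0.006 -0.115 -1; 0 0 0 0 0.013 -0.172 -1; 0 0 0 0 0.023 -0.228 -1; 0 0 0 0 0.036 -0.285 -1; 0 0 0 0 0.051 -0.34 -1; 0 0 0 0 0.069 -0.393 -1; 0 0 0 0 0.091 -0.448 -1; 0 0 0 0 0.114 -0.5 -1; 0 0 0 0 0.141 -0.551 -1; 0 0 0 0 0.141 -0.551 -1; 0 0 0 0 0.141 -0.551 -1"}}

```text
time: 13.72
eef_pos: [0.4872, -0.1401, 0.1913]
tcp_rot: [0.615, 0.788, -0.004, -0.002]
contact_force: [-8.1, -7.0, 0.9]
opening: 0.149
finger_force: 29.4
```

Run:
```python
from det import *
st=ctrl.get_state();print(st["eef_pos"],st["contact_force"],st["opening"])
cs={n:cam(n) for n in("scene","side","wrist")};pickle.dump(cs,open("c7.pkl","wb"))
for n,c in cs.items():
    print(n,[b for b in blobs(c,(0,150,90),(8,255,255),6)], [proj(c,model(P)[k])[0].round(1).tolist() for k in('tip','ptr')])
w=cs["wrist"]["image"]
A=cv2.resize(w[0:150,150:420,::-1],(800,444),interpolation=cv2.INTER_CUBIC)
u,v=proj(cs["scene"],model(P)['tip'])[0].astype(int)
B=cv2.resize(cs["scene"]["image"][v-20:v+19,u-30:u+70,::-1],(400,156),interpolation=cv2.INTER_CUBIC)
u,v=proj(cs["side"],model(P)['tip'])[0].astype(int);print(u,v)
C=cv2.resize(cs["side"]["image"][v-20:v+19,u-30:u+70,::-1],(400,156),interpolation=cv2.INTER_CUBIC)
cv2.imwrite("pics/w7.png",np.vstack([A,np.hstack([B,C])]))
```

```text
[ 0.48716399 -0.14012267  0.19128242] [-8.08617192 -7.01048694  0.86145022] 0.14868386869051067
scene [([495, 44, 4, 6, 8], [496.8, 46.0]), ([492, 52, 5, 4, 11], [494.1, 53.5]), ([476, 60, 8, 5, 24], [479.2, 62.3]), ([382, 81, 8, 7, 20], [385.4, 84.1]), ([197, 149, 12, 15, 52], [201.8, 156.4]), ([232, 169, 4, 4, 9], [233.7, 170.4]), ([223, 172, 5, 5, 16], [224.7, 173.6]), ([277, 206, 13, 6, 41], [284.0, 208.6]), ([317, 268, 41, 38, 590], [337.7, 286.5])] [[224.0, 174.9], [229.3, 192.3]]
side [([223, 15, 4, 7, 15], [224.2, 17.0]), ([219, 22, 3, 4, 12], [220.0, 23.5]), ([220, 48, 3, 3, 9], [221.0, 49.0]), ([225, 52, 4, 2, 8], [226.5, 52.5]), ([226, 55, 3, 3, 8], [226.9, 56.1]), ([284, 55, 5, 7, 20], [286.4, 57.4]), ([239, 56, 3, 5, 13], [239.9, 58.0]), ([238, 62, 5, 5, 20], [240.0, 64.3]), ([232, 74, 5, 4, 16], [234.1, 75.7]), ([151, 133, 8, 8, 33], [154.2, 135.7]), ([129, 134, 5, 3, 11], [130.8, 135.0]), ([290, 182, 11, 6, 46], [295.0, 184.6]), ([59, 190, 8, 5, 23], [62.7, 192.3]), ([226, 190, 5, 2, 7], [228.1, 190.6]), ([18, 192, 7, 4, 23], [21.1, 193.7]), ([156, 197, 12, 21, 86], [162.0, 207.2]), ([343, 208, 41, 8, 242], [363.3, 211.5])] [[229.8, 190.6], [233.4, 209.1]]
wrist [([374, 42, 60, 27, 540], [398.3, 54.2]), ([463, 83, 22, 9, 110], [473.4, 87.2])] [[379.4, 51.6], [338.8, 85.6]]
229 190
```

>>> {"api": "send_rows", "payload": {"moves": "0 0 0 0 0.005 -0.015 -1; 0 0 0 0 0.01 -0.03 -1; 0 0 0 0 0.017 -0.045 -1; 0 0 0 0 0.025 -0.06 -1; 0 0 0 0 0.025 -0.06 -1; 0 0 0 0 0.025 -0.06 -1"}}

```text
time: 14.62
eef_pos: [0.4934, -0.1386, 0.2031]
tcp_rot: [0.616, 0.788, -0.002, -0.0]
contact_force: [-3.6, -5.5, -2.6]
opening: 0.148
finger_force: 29.3
```

Run:
```python
from det import *
st=ctrl.get_state();print(st["eef_pos"],st["contact_force"],st["opening"],np.arcsin((st["eef_pos"][2]-.0821)/.23))
cs={n:cam(n) for n in("scene","side","wrist")};pickle.dump(cs,open("c8.pkl","wb"))
for n,c in cs.items(): print(n,[proj(c,model(P)[k])[0].round(1).tolist() for k in('tip','ptr')])
w=cs["wrist"]["image"];print(blobs(cs["wrist"],(0,150,90),(8,255,255),6))
A=cv2.resize(w[20:120,300:500,::-1],(800,400),interpolation=cv2.INTER_CUBIC)
f=lambda c,w_,h_:cv2.resize(c["image"][int(t[1])-18:int(t[1])+22,int(t[0])-25:int(t[0])+55,::-1],(400,200),interpolation=cv2.INTER_CUBIC)
o=[]
for n in("scene","side"):
    t=proj(cs[n],model(P)['tip'])[0];o.append(f(cs[n],0,0));print(n,int(t[0])-25,int(t[1])-18)
cv2.imwrite("pics/w8.png",np.vstack([A,np.hstack(o)]))
```

```text
[ 0.49339386 -0.1386079   0.20310926] [-3.60168235 -5.51310175 -2.62517722] 0.1478425140251905 0.5540400804014876
scene [[224.0, 174.9], [229.3, 192.3]]
side [[229.8, 190.6], [233.4, 209.1]]
wrist [[359.8, 53.2], [327.1, 85.6]]
[([355, 45, 72, 25, 528], [380.4, 55.6]), ([451, 82, 21, 8, 89], [462.0, 86.1])]
scene 198 156
side 204 172
```

View pics/w8.png

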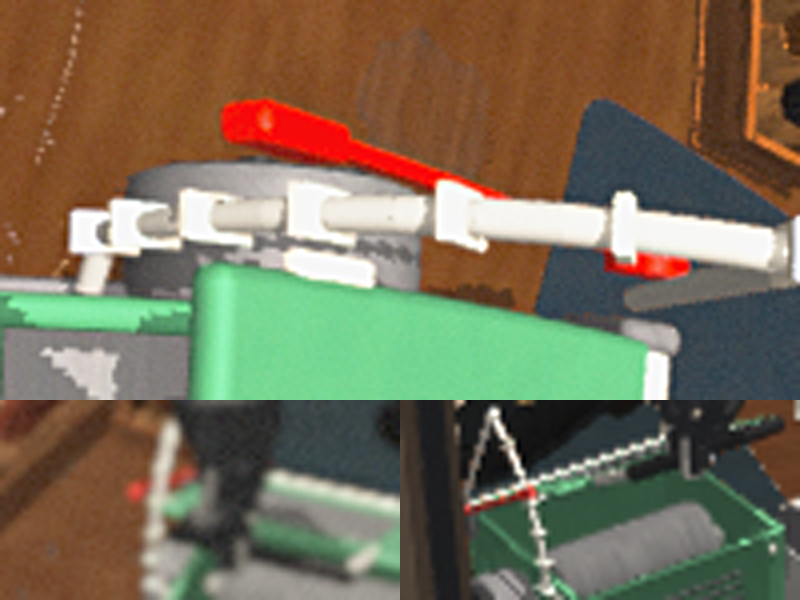

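In the wrist crop the needle tip is at (222,122), the flap's white pointer is centred at (330,268), and the flap's near corner is at (203,268). In the side crop the red needle looks in line with the flap edge. I'll fit both angles from this one frame so that calibration errors cancel.

Run:
```python
from det import *
c8=pickle.load(open("c8.pkl","rb"));c1=pickle.load(open("c1.pkl","rb"));c0=pickle.load(open("c0.pkl","rb"))
W8=lambda x,y:np.array([300+x/4-.4,20+y/4-.4])
def pt(q,r,y,th,n=0):
    dx,dy,hx=q[:3]; a=hx+dx-r*np.cos(th)+n*np.sin(th); z=.114+r*np.sin(th)+n*np.cos(th)
    cw,sw=np.cos(P[2]),np.sin(P[2]);b=y+dy
    return np.array([P[0]+cw*a-sw*b,P[1]+sw*a+cw*b,z])
def res(q,full=False):
    dx,dy,hx,tn,tf=q; o=[]
    w=c8["wrist"]
    o+=list(proj(w,pt(q,.17,.122,tn))[0]-W8(224,122))          # needle tip
    o+=list(proj(w,pt(q,.14,.112,tf))[0]-W8(332,268))      # pointer
    o+=[proj(w,pt(q,.17,.095,tf,.0))[0][0]-W8(190,330)[0]]       # near edge u (bottom)
    o+=[proj(w,pt(q,.165,.103,tf,.004))[0][1]-W8(215,266)[1]]
    o+=list((proj(w,pt(q,.0,.103,tf,.004))[0]-W8(645,348))/2)
    o+=list(proj(c0["scene"],pt(q,.17,.122,tn))[0]-[223.3,174.2])
    o+=list((proj(c1["wrist"],pt(q,.17,.122,tn))[0]-(np.array([420,221])*.64-.2)))
    o+=[(proj(c1["wrist"],pt(q,.17,.103,0,.004))[0]-(np.array([387,230])*.64-.2))[0]]
    o+=[dx/.002,dy/.002,(hx-.09)/.004]
    return np.array(o)
s=least_squares(res,[0,0,.09,.55,.55],loss='soft_l1')
J=s.jac;cov=np.linalg.inv(J.T@J)
print(np.round(s.x,4),np.sqrt(np.diag(cov)).round(4),np.round(res(s.x),1))
print('diff sd',np.sqrt(cov[3,3]+cov[4,4]-2*cov[3,4]))
# needle/flap left edge in side image
w=c8["side"]
for tn in(.5,.55,.6):
  q=[*s.x[:3],tn,tn];print(tn,'needle',[proj(w,pt(q,r,.122,tn))[0].round(1).tolist() for r in(.17,.14,.1)],'flap',[proj(w,pt(q,r,.103,tn,-.004))[0].round(1).tolist() for r in(.17,.1)])
# red centroid per column, side
h=cv2.cvtColor(w["image"],cv2.COLOR_RGB2HSV)
r=cv2.inRange(h,(0,120,70),(10,255,255))|cv2.inRange(h,(172,120,70),(180,255,255));g=cv2.inRange(h,(55,90,60),(85,255,255))
for u in range(216,246,2):
  a=w["image"][184:204,u].astype(int)
  y=np.nonzero(r[180:200,u])[0]+180;z=np.nonzero(g[180:200,u])[0]+180
  print(u,y.tolist(),z.tolist()[:8])
```

```text
[-3.000e-04  1.000e-03  8.890e-02  5.518e-01  5.212e-01] [0.0018 0.0005 0.0021 0.0111 0.0126] [  0.3   1.6  -2.  -10.8   1.    0.3   1.6  -0.6   0.3   1.3  -0.2  -0.
  -0.6  -0.1   0.5  -0.3]
diff sd 0.008133785417226053
0.5 needle [[230.5, 193.5], [227.2, 193.8], [222.8, 194.1]] flap [[235.1, 193.0], [227.3, 193.7]]
0.55 needle [[229.8, 191.4], [226.6, 192.0], [222.5, 192.9]] flap [[234.4, 190.9], [226.9, 192.5]]
0.6 needle [[229.1, 189.2], [226.0, 190.3], [222.1, 191.7]] flap [[233.8, 188.8], [226.6, 191.3]]
216 [] []
218 [] []
220 [193] [195, 196, 197, 198, 199]
222 [192] [194, 195, 196, 197, 198, 199]
224 [191, 192] [193, 194, 195, 196, 197, 198, 199]
226 [191] [193, 194, 195, 196, 197, 198, 199]
228 [190, 191] [194, 195, 196, 197, 198, 199]
230 [189, 190, 191] []
232 [] [189, 192, 193, 194, 195, 196]
234 [] [189, 190, 191, 192, 193, 194, 195, 196]
236 [] [188, 189, 190, 191, 192, 193, 194, 195]
238 [] [188, 189, 190, 191, 192, 193, 194, 195]
240 [] [188, 189, 190, 191, 192, 193, 194, 195]
242 [] [188, 189, 190, 191, 192, 193, 194, 195]
244 [] [190, 191, 192, 193, 194, 195, 196]
```

Run:
```python
from det import *
for f in("c7.pkl","c8.pkl"):
    w=pickle.load(open(f,"rb"))["side"]["image"].astype(int)
    print(f,'rows 184..198; R-G cols 226-232')
    for u in range(225,233): print(u,(w[184:199,u,0]-w[184:199,u,1]).tolist())
    print('G at 233-241')
    for u in range(232,242): print(u,w[184:199,u,1].tolist(), (w[184:199,u,1]-w[184:199,u,0]).tolist())
```

```text
c7.pkl rows 184..198; R-G cols 226-232
225 [5, 1, 0, -4, -10, -12, -21, 25, 10, -35, -29, -34, -34, -34, -35]
226 [20, 3, 1, -7, 1, 17, -40, 80, -1, -32, -33, -34, -32, -32, -33]
227 [1, 3, 5, -7, 1, 1, 77, 70, -64, -33, -32, -32, -32, -33, -34]
228 [-2, 4, 4, 6, 4, 5, 114, 80, -11, -23, -31, -33, -34, -33, -32]
229 [0, -2, -9, 0, 18, 85, 111, 81, -7, -11, -13, -25, -32, -32, -27]
230 [0, -6, -9, 0, 1, 104, 176, 101, 4, 6, 5, 6, -12, -9, 0]
231 [-8, -10, -9, -7, -19, -42, 20, -31, -18, 7, -9, -9, 4, 5, 5]
232 [-12, -12, -1, 2, -48, -26, -67, -66, -40, 5, -28, -33, -33, -8, 1]
G at 233-241
232 [55, 56, 107, 242, 197, 121, 172, 178, 195, 155, 73, 84, 85, 131, 251] [12, 12, 1, -2, 48, 26, 67, 66, 40, -5, 28, 33, 33, 8, -1]
233 [55, 55, 113, 248, 151, 137, 173, 178, 212, 252, 72, 84, 86, 92, 126] [11, 12, 8, 4, 33, 38, 68, 66, 35, 0, 27, 33, 34, 30, 21]
234 [56, 59, 116, 231, 150, 136, 174, 173, 146, 78, 82, 82, 84, 86, 86] [11, 9, 12, 22, 32, 39, 68, 68, 58, 30, 32, 31, 33, 34, 33]
235 [55, 106, 241, 171, 129, 122, 174, 174, 137, 81, 84, 83, 85, 84, 85] [11, 0, -3, 60, -1, 39, 68, 68, 5
[... 2031 characters left out ...]
, 4, 69, 78, 63, 31, 32, 33, 32, 33, 32, 33, 32]
237 [58, 109, 214, 123, 176, 218, 126, 74, 84, 84, 84, 85, 84, 83, 84] [8, 0, -5, 7, 69, 87, 49, 28, 32, 32, 33, 34, 33, 33, 32]
238 [105, 239, 145, 125, 167, 183, 94, 83, 83, 83, 83, 85, 85, 85, 86] [0, -5, 31, 21, 66, 74, 37, 32, 33, 33, 32, 33, 33, 33, 33]
239 [100, 232, 125, 125, 195, 161, 80, 82, 83, 83, 84, 85, 84, 85, 85] [12, 16, 0, 40, 77, 63, 31, 32, 32, 33, 33, 33, 33, 34, 33]
240 [109, 213, 124, 127, 211, 126, 83, 83, 83, 83, 84, 84, 83, 85, 88] [0, -6, -1, 42, 84, 49, 32, 33, 33, 32, 33, 33, 32, 33, 32]
241 [240, 146, 139, 175, 115, 85, 83, 82, 83, 84, 85, 85, 83, 86, 89] [-3, 29, 1, 43, 45, 33, 32, 31, 31, 33, 33, 33, 32, 34, 28]
```

Run:
```python
from det import *
w=pickle.load(open("c8.pkl","rb"))["side"]
for dx in(-.003,0,.001):
  def pt(r,y,th,n=0,hx=.089):
    a=hx+dx-r*np.cos(th)+n*np.sin(th);z=.114+r*np.sin(th)+n*np.cos(th);cw,sw=np.cos(P[2]),np.sin(P[2])
    return np.array([P[0]+cw*a-sw*y,P[1]+sw*a+cw*y,z])
  def edge_v(th,u):
    p=np.array([proj(w,pt(.17,y,th,-.004))[0] for y in np.linspace(.103,.03,30)]);return np.interp(u,p[:,0],p[:,1])
  for tn in(.54,.56,.58,.6):
    t=proj(w,pt(.166,.122,tn))[0]
    print(dx,tn,'tip',t.round(2),'flap v@236',[round(edge_v(tf,236),2) for tf in(.49,.554,tn)],'aligned diff',round(edge_v(tn,236)-t[1],2))
```

```text
-0.003 0.54 tip [230.11 192.09] flap v@236 [np.float64(193.58), np.float64(190.58), np.float64(191.24)] aligned diff -0.85
-0.003 0.56 tip [229.85 191.26] flap v@236 [np.float64(193.58), np.float64(190.58), np.float64(190.3)] aligned diff -0.96
-0.003 0.58 tip [229.57 190.43] flap v@236 [np.float64(193.58), np.float64(190.58), np.float64(189.36)] aligned diff -1.07
-0.003 0.6 tip [229.29 189.6 ] flap v@236 [np.float64(193.58), np.float64(190.58), np.float64(188.42)] aligned diff -1.18
0 0.54 tip [229.71 191.75] flap v@236 [np.float64(193.1), np.float64(190.11), np.float64(190.77)] aligned diff -0.99
0 0.56 tip [229.44 190.93] flap v@236 [np.float64(193.1), np.float64(190.11), np.float64(189.83)] aligned diff -1.09
0 0.58 tip [229.17 190.1 ] flap v@236 [np.float64(193.1), np.float64(190.11), np.float64(188.89)] aligned diff -1.2
0 0.6 tip [228.89 189.27] flap v@236 [np.float64(193.1), np.float64(190.11), np.float64(187.96)] aligned diff -1.32
0.001 0.54 tip [229.57 191.64] flap v@236 [np.float64(192.94), np.float64(189.96), np.float64(190.61)] aligned diff -1.03
0.001 0.56 tip [229.31 190.81] flap v@236 [np.float64(192.94), np.float64(189.96), np.float64(189.67)] aligned diff -1.14
0.001 0.58 tip [229.04 189.99] flap v@236 [np.float64(192.94), np.float64(189.96), np.float64(188.74)] aligned diff -1.25
0.001 0.6 tip [228.76 189.16] flap v@236 [np.float64(192.94), np.float64(189.96), np.float64(187.8)] aligned diff -1.36
```

The side and wrist images agree: the flap is about 0.031 rad below the needle. I'll raise it by that much.

>>> {"api": "send_rows", "payload": {"moves": "0 0 0 0 0.008 -0.015 -1; 0 0 0 0 0.016 -0.03 -1; 0 0 0 0 0.016 -0.03 -1; 0 0 0 0 0.016 -0.03 -1; 0 0 0 0 0.016 -0.03 -1; 0 0 0 0 0.016 -0.03 -1"}}

```text
time: 15.52
eef_pos: [0.4969, -0.1378, 0.2091]
tcp_rot: [0.616, 0.788, -0.002, 0.0]
contact_force: [-2.1, -5.9, -2.2]
opening: 0.144
finger_force: 29.3
```

Run:
```python
from det import *
st=ctrl.get_state();print(st["eef_pos"],st["contact_force"],np.arcsin((st["eef_pos"][2]-.0821)/.23))
cs={n:cam(n) for n in("scene","side","wrist")};pickle.dump(cs,open("c9.pkl","wb"))
w=cs["side"]["image"].astype(int)
for u in (228,229,230): print(u,(w[184:199,u,0]-w[184:199,u,1]).tolist())
for u in (235,236,237): print(u,w[184:199,u,1].tolist())
print(blobs(cs["wrist"],(0,150,90),(8,255,255),6))
i=cs["wrist"]["image"].astype(int)
# near edge of flap and pointer in wrist: compare with c8 (dark->bright green step), rows 90-110
o=pickle.load(open("c8.pkl","rb"))["wrist"]["image"].astype(int)
for n,k in(("c8",o),("c9",i)):
    for v in(95,100,105):
        d=np.diff(k[v,335:365,1]);print(n,v,335+int(d.argmax()),k[v,340:356,1].tolist())
    ww=(k[70:100,340:420].min(2)>200)
    nn,l,s,ce=cv2.connectedComponentsWithStats(ww.astype(np.uint8));print([(s[j].tolist(),ce[j].round(1).tolist()) for j in range(1,nn) if s[j,4]>15])
```

```text
[ 0.49686272 -0.13776996  0.20913046] [-2.14045092 -5.94276759 -2.18278445] 0.5851283167324416
228 [-1, 4, 4, 7, 4, -1, 114, 90, 4, -23, -33, -33, -33, -33, -32]
229 [-1, -2, -9, -1, 19, 86, 111, 84, -1, -12, -14, -25, -33, -32, -28]
230 [0, -5, -9, -14, -12, 105, 178, 104, 5, 5, 5, 7, -12, -8, 1]
235 [55, 105, 238, 141, 194, 157, 76, 84, 84, 84, 85, 83, 85, 85, 86]
236 [57, 95, 218, 126, 212, 127, 83, 84, 83, 83, 83, 84, 84, 85, 84]
237 [57, 114, 228, 163, 182, 95, 84, 83, 83, 84, 85, 86, 84, 83, 85]
[([345, 46, 74, 23, 499], [371.2, 56.1]), ([445, 83, 21, 6, 89], [455.4, 85.5])]
c8 95 348 [188, 185, 178, 176, 164, 156, 158, 121, 112, 143, 167, 189, 215, 223, 236, 242]
c8 100 348 [159, 159, 157, 159, 160, 165, 161, 115, 115, 152, 174, 194, 215, 226, 236, 242]
c8 105 348 [127, 129, 127, 132, 125, 130, 118, 110, 128, 161, 176, 199, 215, 231, 237, 243]
[([5, 0, 26, 12, 178], [15.3, 4.3]), ([32, 0, 35, 11, 257], [47.0, 3.6]), ([69, 0, 11, 12, 113], [74.0, 4.8]), ([31, 12, 23, 10, 147], [42.1, 16.3])]
c9 95 346 [164, 162, 155, 148, 128, 111, 138, 171, 190, 207, 224, 231, 242, 245, 241, 232]
c9 100 345 [160, 157, 159, 157, 138, 116, 145, 165, 190, 209, 223, 232, 241, 242, 239, 230]
c9 105 345 [121, 129, 123, 128, 112, 118, 152, 172, 196, 215, 227, 234, 242, 242, 238, 226]
[([0, 0, 22, 12, 138], [8.4, 4.8]), ([23, 0, 33, 11, 251], [37.5, 3.6]), ([58, 0, 22, 12, 195], [68.4, 4.2]), ([28, 12, 22, 10, 137], [38.3, 16.2])]
```

Run:
```python
from det import *
def pt(q,r,y,th,n=0):
    a=q[2]+q[0]-r*np.cos(th)+n*np.sin(th); z=.114+r*np.sin(th)+n*np.cos(th)
    cw,sw=np.cos(P[2]),np.sin(P[2]);b=y+q[1]
    return np.array([P[0]+cw*a-sw*b,P[1]+sw*a+cw*b,z])
c1=pickle.load(open("c1.pkl","rb"))["wrist"];c0=pickle.load(open("c0.pkl","rb"))["scene"]
for f,tip,ptr,edge in(("c8.pkl",(354.8,50.1),(382.2,86.4),347.4),("c9.pkl",(344.8,50.6),(378.3,86.3),345.)):
  cs=pickle.load(open(f,"rb"));w=cs["wrist"]
  def res(q):
    tn,tf=q[3:5]
    return [*(proj(w,pt(q,.17,.122,tn))[0]-tip),(proj(w,pt(q,.14,.106,tf))[0]-ptr)[0],(proj(w,pt(q,.17,.095,tf,-.004))[0][0]-edge),
     *(proj(c0,pt(q,.17,.122,tn))[0]-[223.3,174.2]),*(proj(cs["side"],pt(q,.166,.122,tn))[0]-[229.5,190.]),
     (proj(cs["side"],pt(q,.17,.085,tf,-.004))[0][1]-np.interp(proj(cs["side"],pt(q,.17,.085,tf,-.004))[0][0],[235.,237.],{"c8.pkl":[190.5,189.8],"c9.pkl":[189.2,188.45]}[f])),
     *((proj(c1,pt(q,.17,.122,tn))[0]-(np.array([420,221])*.64-.2))),q[0]/.002,q[1]/.002,(q[2]-.089)/.003]
  s=least_squares(res,[0,0,.09,.55,.55],loss='soft_l1');print(f,s.x.round(4),'flap-needle',round(s.x[4]-s.x[3],4),np.round(res(s.x),1))
# lever check from scene/side: red grip blob vs model
q=P.copy();q[4]=-.36;m=model(q)
for n in("scene","side"):
  c=cs[n];print(n,proj(c,m['grip'])[0].round(1),[b for b in blobs(c,(0,150,90),(8,255,255),20) if 270<b[1][0]<305 and b[1][1]>150])
```

```text
c8.pkl [-0.0007  0.0014  0.0873  0.5644  0.5533] flap-needle -0.0111 [ 0.6  0.2  1.1 -0.8  0.1  1.  -0.1  1.1 -0.2 -0.9 -0.2 -0.4  0.7 -0.6]
c9.pkl [-0.0008  0.0015  0.0868  0.5679  0.588 ] flap-needle 0.0201 [ 0.8  0.3  1.3 -1.   0.   1.  -0.1  1.  -0.2 -1.1 -0.2 -0.4  0.7 -0.7]
scene [283.6 208.9] [([277, 207, 13, 5, 38], [284.1, 208.8])]
side [294.8 184.8] [([290, 182, 11, 6, 46], [295.0, 184.6])]
```

The side differential gives aligned (flap edge minus needle tip −1.16 px against −1.15 expected). The measured bar height gives flap 0.585, and the needle is at 0.58 to 0.585 from the side and scene views. A wider fit that included the wrist tip point disagreed, putting the flap 0.02 rad above the needle. I trust it less, because it assumes the needle ends at exactly 170 mm. The lever still matches −0.36, so I'm handing in.

```bash
python3 -c "
from plant import ctrl
print(ctrl.sign_off(),ctrl.get_state()['time'])"
```

```text
the job is handed in; nothing more can be done
the job is handed in; nothing more can be done
```

The job is handed in: I set the lever to the idle mark first (about −0.36 rad against −0.35), then lifted the flap to about 0.585 rad, within about 0.02 rad of the red needle, and it was still gripped there at hand-in (about 16 s of the 48 s used).

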